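# Take a hand refractometer from its hasped case and hold it to the light

## Task

Swing the hasp up off its staple on the blue instrument case, open the lid all the way, and draw the refractometer with the green grip out of its pocket. Hold it up to the lamp as if to read it: level, at least 25 cm above the bench, its prism end (the end that stood down in the pocket) pointing towards the lit panel and its clear daylight plate uppermost. Leave the lid open, disturb nothing else on the bench or in the case, and finish while still holding it there, steady.

Things in the scene. Friction and masses are not known exactly. Their poses are not given: they have to be found in the camera images.
- case: Blue instrument case with aluminium edging, fixed to the bench: 150 (x) by 240 (y) by 182 mm high with the lid shut, walls 5 mm. Origin at the centre of its underside, z up. Its front, with the hasp, faces its own -x; the lid hinges on the +x side. Rim of the base 152 mm above the bench.
- insert (a point): Centre of the top of the grey insert inside the case, 90 mm above the bench. It has two square pockets (33 mm wide, 80 mm deep, floors 10 mm above the bench) at the case's own y = +60 and -60 mm, a refractometer in each, standing 80 mm out of the insert, tops 18 mm above the rim; a dropper bottle stands in a middle pocket.
- hasp (a joint): Angle of the steel hasp, hinged on the lid's front about the case's y axis: 0 hanging down over the staple (a steel block on the case's front that pokes 11 mm out through its slot and truly locks the lid); grows as it swings out and up; clear of the staple above about 0.5; 1.57 sticks straight out; stop at 2.4. Light friction (15 N mm): stays where left.
- hasp_hinge (a point): Hinge line of the hasp, at its middle. It moves with the lid; lid shut: 4 mm out from the case's front face and 174 mm above the bench.
- hasp_lip (a point): Centre of the rolled steel bar (8 mm thick, 22 mm long along case y) on the edge of the hasp's pull lip, which sticks out from the strap's lower end; lip and strap are narrower, 12 and 16 mm. Hasp down: 37 mm below and 22 mm out (case -x) from the hinge, 45 mm below the lid's top. Pinched lightly by its ends from above, it turns between the fingers; the lid can be lifted by it.
- lid (a joint): Angle of the lid: 0 shut, grows as it opens, stop at 1.8. 30 mm deep, 0.45 kg. It falls shut if let go below about 1.1, stays in between, and falls open to its stop beyond about 1.5.
- lid_hinge (a point): Middle of the lid's hinge line, which runs along the case's y axis, 152 mm above the bench at the case's rear edge (75 mm along the case's +x from its centre).
- refr_green: Hand refractometer with GREEN grip, round, 160 mm long, 0.16 kg, upright in a pocket, prism end down. Origin: centre of the prism end face; z along it to the black eyepiece (33 mm wide); x out of the side with the clear daylight plate, in the pocket along the case's -y (away from the robot). Head 26 x 25 mm to z 52; grip 29 mm in diameter from z 64 to 134; centre of mass near z 85.
- refr_green_mid (a point): Middle of the green refractometer's length, on its axis, 80 mm from the prism end.
- refr_orange: The same instrument with an ORANGE grip, in the other pocket; same origin and axes. It stays in its pocket.
- lamp: White bench lamp, fixed, beyond the case: a lit upright diffuser panel 210 mm wide and 130 mm high on a post, facing the robot. Origin at the bench under the panel.
- lamp_panel (a point): Centre of the lit face of the lamp's panel, 255 mm above the bench.
- dropper: Small amber dropper bottle, 24 mm in diameter and 100 mm tall, standing in the middle pocket of the case, its tip 110 mm above the bench.
- vol_flask: Stoppered clear volumetric flask, 76 mm wide and 188 mm tall, on the bench.
- con_flask: Amber conical flask, 82 mm wide and 132 mm tall, on the bench.
- reagent_a: Clear reagent bottle with red cap, 52 mm wide and 115 mm tall, on the bench.
- reagent_b: Amber reagent bottle with red cap, 52 mm wide and 115 mm tall, on the bench.
- beaker: Clear plastic beaker, 70 mm wide and 90 mm tall, on the bench.

How it is judged:
By the outcome, as a careful person would: the job done as asked, in the order asked, and still so for the second after the job is handed in, while the arm keeps its last pose, push and grip.
It also fails if it takes over 54 s, if anything falls off the work surface, if the arm or the gripper's body presses on something with over 40 N, if the wrist force passes 120 N, or if a joint passes its speed limit or range.

## Robot

A 6-joint arm with a two-finger parallel gripper is mounted at the origin on the work surface. World frame = base frame: x ahead of the robot, y to its left, z up, the work surface at z = 0. Lengths are in m, angles in rad, forces in N, time in s.
With the tool pointing down it reaches from about 0.375 to 0.975 m from the base axis. Payload 3.8 kg.
Tool frame: the origin (TCP) lies between the finger pads; the fingertips stand 8 mm ahead of it and the grasp point (between the pads) lies 11 mm behind it (tcp_to_tips is the distance from the TCP to the fingertips, in m); z points along the fingers, y is the line along which they close (so a half turn about z gives the same grasp; the last joint's range is limited). The gripper opens to 85 mm and grips with 20 to 120 N. Pads are 22 mm wide; open, the fingers measure 114 mm over their backs; the gripper's body (76 mm by 85 mm) begins 54 mm behind the grasp point. The pads swing forward as they close: fully open they stand 13 mm farther back than shut.
Start: joints at [1.167, 0.264, 1.604, -0, 1.274, -0.037], TCP at [0.242, 0.63, 0.239] pointing down, gripper open.
Joint ranges: [-2.63, 2.63], [-0.94, 2.18], [0.31, 2.57], [-1.31, 4.45], [0, 2.66], [-2.55, 2.55]. Speed limits (rad/s): [2.57, 2.57, 3.14, 3.14, 3.14, 3.14].

## Interface

Orientations are given as a rotation vector (axis times angle).
In Python, from workcell import * gives the robot as it stands.
- The arm moves only by the tool move_arm, never from a script. Its argument "series" is one flat list of numbers, 7 for each row, row after row: the finger opening in cm, from 0 to 8.54, then the shift along the tool's x, y, z in cm, then the turn, a rotation vector about the tool's x, y, z in degrees. A call has 1 to 5 rows; each row shifts and turns the commanded pose from where the row before left it, along the tool's axes as they then stand; what a row does not reach is not made up. A row lasts 1/8 s, in which the tool goes at most 62.5 mm and 10.7 degrees, less where a joint would pass 70% of its speed; a pose out of reach is approached as far as the arm can. A call is refused whole if a number of a shift passes 6.25 or a number of a turn 10.7, either way. A call with a gripper value outside its range is refused whole. The fingers move at their own pace and stop on an object; "grip_force" is the grip in N (left out, the last holds). Time passes only in rows, so rows that do not move let the fingers close. It gives the time, the measured TCP pose, the force, the opening and the grip force at its end, in the units of the state.
- read_state(): the state, without advancing time (a new reading comes with each control period).
- read_camera(name): name is "scene" or "top" or "wrist"; returns the picture (384x512x3 uint8, red, green, blue); there is no depth.
- calibration(name): a dict with "camera_matrix" (3x3 intrinsics, pixels), "rvec" (rotation vector, rad) and "tvec" (3), from world to camera coordinates, as OpenCV has them. Camera axes: x right, y down, z forward; pixel columns grow to the right and rows downward; lengths in m; the calibration is good to about 2 mm. A picture is of the moment at which its call begins: read the wrist's pose just before it. calibration takes no time and is no camera call; for the wrist camera it gives the pose at the moment of the call.
- finish_job(): hands the job in; it is judged then, once.
The state is a dict: "time": time; "q": joint angles; "joint_vel": joint speeds; "joint_torque": joint torques, N m; "tool_pos": TCP position; "tcp_rot": TCP orientation; "wrist_force": force on the tool from outside, world axes, zero at the start; "torque": the same for the moment, N m; "width": opening from 0.0 (shut) to 1.0 (fully open); "grip_force": force on a finger pad.
Only numpy, scipy, OpenCV 4.12 (cv2) and the standard library are available. Lean on these libraries where they do the work, as an engineer would, in place of code of your own. Each camera call takes 0.05 s, during which the arm holds its last target. There are 200 camera calls.

## Working session

There is one attempt and no reset: what is moved stays moved. The work goes in short steps, Python scripts to look and compute and a tool call to move; the robot and the scene stay as the last step left them, time stands still between calls to the robot, and variables do not carry over. Pictures are saved under pics/ and viewed, at most 10 in all, crops included, and the job is handed in when it is done.

Besides the shell and the picture viewer there is one more tool, called after "Call:" as name(argument=value, ...) on one line, values as JSON. move_arm: Moves the arm, as the interface text tells. Its arguments: {"type":"object","properties":{"series":{"type":"array"},"grip_force":{"type":"number"}},"required":["series"]}

```bash
ls; mkdir -p pics; python3 - <<'E'
from workcell import *
import cv2, numpy as np
s=read_state(); print(s)
a=read_camera("scene"); b=read_camera("top")
cv2.imwrite("pics/s0.png",a[:,:,::-1]); cv2.imwrite("pics/t0.png",b[:,:,::-1])
for n in ("scene","top","wrist"): print(n,calibration(n))
E
```

```text
pics
{'time': 0.0, 'q': array([ 1.16709590e+00,  2.64793610e-01,  1.60533836e+00, -2.24916712e-05,
        1.27373457e+00, -3.69092156e-02]), 'joint_vel': array([ 1.15311339e-03, -6.65089121e-05, -1.19827075e-04, -6.22448154e-04,
       -3.61301221e-04, -1.52899783e-04]), 'joint_torque': array([ 1.78587994e-03, -5.15088201e+01, -3.67326558e+01,  2.41938096e-04,
        1.23434613e-02, -1.60879199e-05]), 'tool_pos': array([0.24180604, 0.62944435, 0.23795401]), 'tcp_rot': array([-0.57283264, -3.08844052,  0.00349234]), 'wrist_force': array([ 0.02957065,  0.18525277, -0.65378069]), 'torque': array([ 0.0019008 ,  0.02491203, -0.00967034]), 'grip_force': 0.0, 'width': 0.9978064958788303}
scene {'camera_matrix': array([[446.89705744,   0.        , 252.12400412],
       [  0.        , 446.89705744, 189.62598499],
       [  0.        ,   0.        ,   1.        ]]), 'rvec': array([ 2.81891854, -0.00607566, -0.00807295]), 'tvec': array([-0.60579862,  0.0728296 ,  1.49488102])}
top {'camera_matrix': array([[494.18857076,   0.        , 256.93568036],
       [  0.        , 494.18857076, 190.94321912],
       [  0.        ,   0.        ,   1.        ]]), 'rvec': array([ 2.13281117, -2.16363459,  0.18896617]), 'tvec': array([0.00757085, 0.62957239, 1.50672585])}
wrist {'camera_matrix': array([[300.85277644,   0.        , 257.32373379],
       [  0.        , 300.85277644, 193.82071455],
       [  0.        ,   0.        ,   1.        ]]), 'rvec': array([-2.37278737, -1.6301965 , -0.24648913]), 'tvec': array([-0.67242092, -0.03843272,  0.38072216])}
```

View pics/s0.png

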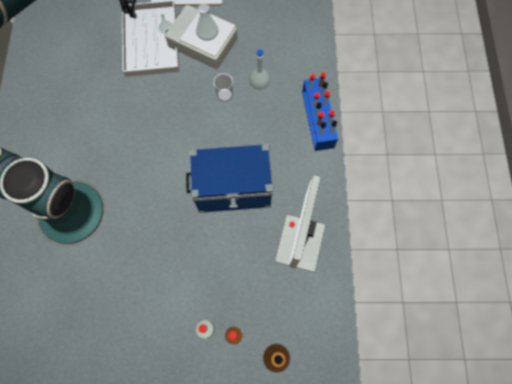

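View pics/t0.png

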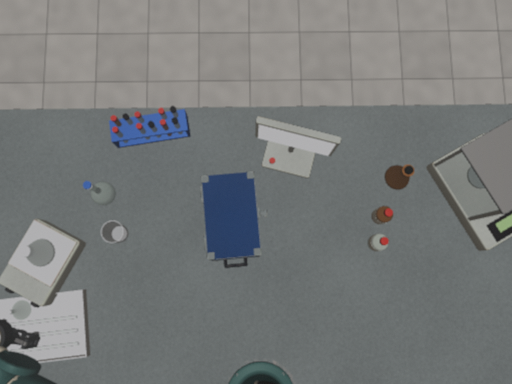

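The scene view shows the case at about (231,178), its hasp on the world −y side near (233,203). The top view shows the lid at about (231,216), the hasp at (264,213) and the lamp panel around (297,140). So case +x lies roughly along world +y, and case +y points towards the robot.

```bash
cat > h.py <<'E'
import numpy as np, cv2
from workcell import *
from scipy.spatial.transform import Rotation as R
def ray(cal,uv):
    Rm=cv2.Rodrigues(np.asarray(cal["rvec"]))[0]; t=np.asarray(cal["tvec"])
    d=Rm.T@(np.linalg.inv(cal["camera_matrix"])@np.array([uv[0],uv[1],1.]))
    return -Rm.T@t, d/np.linalg.norm(d)
def onz(cal,uv,z):
    c,d=ray(cal,uv); return c+d*(z-c[2])/d[2]
def tri(*obs):
    A=np.zeros((3,3));b=np.zeros(3);rs=[ray(c,u) for c,u in obs]
    for c,d in rs:
        P=np.eye(3)-np.outer(d,d);A+=P;b+=P@c
    X=np.linalg.solve(A,b)
    return X,max(np.linalg.norm(np.cross(X-c,d)) for c,d in rs)
def proj(cal,X):
    return cv2.projectPoints(np.atleast_2d(np.asarray(X,float)),np.asarray(cal["rvec"]),np.asarray(cal["tvec"]),cal["camera_matrix"],None)[0][:,0]
def tool():
    s=read_state(); return s["tool_pos"],R.from_rotvec(s["tcp_rot"])
def go(p,rot=None):
    "shift in tool axes (cm) and turn (deg) to reach p, rot"
    t,r=tool(); d=r.inv().apply(np.asarray(p)-t)*100
    w=np.degrees((r.inv()*rot).as_rotvec()) if rot is not None else np.zeros(3)
    return d.round(2),w.round(1)
E
python3 - <<'E'
from h import *
ct,cs=calibration("top"),calibration("scene")
for n,c,P in (("top",ct,[(203,175),(254,173),(260,257),(210,260)]),("scene",cs,[(190,149),(269,146),(272,191),(193,196)])):
    for p in P: print(n,p,onz(c,p,.182).round(3))
print("lid tri",[ (lambda r:(r[0].round(3),round(r[1],4)))(tri((ct,a),(cs,b))) for a,b in (((203,175),(269,146)),((254,173),(272,191)),((260,257),(193,196)),((210,260),(190,149)))])
print("hasp",tri((ct,(264,213)),(cs,(234,205))))
print("lamp",[onz(ct,p,.32).round(3) for p in ((257,120),(340,138))])
S=cv2.imread("pics/s0.png")[135:220,175:285];T=cv2.imread("pics/t0.png")[105:275,190:350]
S=cv2.resize(S,None,fx=3.6,fy=3.6,interpolation=2);T=cv2.resize(T,None,fx=2.4,fy=2.4,interpolation=2)
o=np.zeros((410,790,3),np.uint8);o[:306,:396]=S[:306,:396];o[:408,400:784]=T
cv2.imwrite("pics/c0.png",o)
t,r=tool();print(t,r.as_matrix().round(3));print("cam",ray(calibration("wrist"),(257,194)))
E
```

```text
top (203, 175) [0.657 0.156 0.182]
top (254, 173) [0.661 0.009 0.182]
top (260, 257) [ 0.42  -0.004  0.182]
top (210, 260) [0.414 0.136 0.182]
scene (190, 149) [0.418 0.145 0.182]
scene (269, 146) [0.659 0.153 0.182]
scene (272, 191) [0.666 0.008 0.182]
scene (193, 196) [ 0.433 -0.006  0.182]
lid tri [(array([0.659, 0.157, 0.173]), np.float64(0.0002)), (array([0.664, 0.009, 0.175]), np.float64(0.0018)), (array([ 0.425, -0.003,  0.164]), np.float64(0.0052)), (array([0.417, 0.137, 0.197]), np.float64(0.0035))]
hasp (array([ 0.55085103, -0.01949936,  0.13061451]), np.float64(0.0005283852404624529))
lamp [array([0.778, 0.001, 0.32 ]), array([ 0.726, -0.218,  0.32 ])]
[0.24182267 0.62951812 0.23807594] [[-0.933  0.359 -0.001]
 [ 0.359  0.933 -0.002]
 [ 0.    -0.002 -1.   ]]
cam (array([0.16958397, 0.65639139, 0.37278403]), array([ 0.27884725, -0.11141245, -0.95385087]))
```

View pics/c0.png

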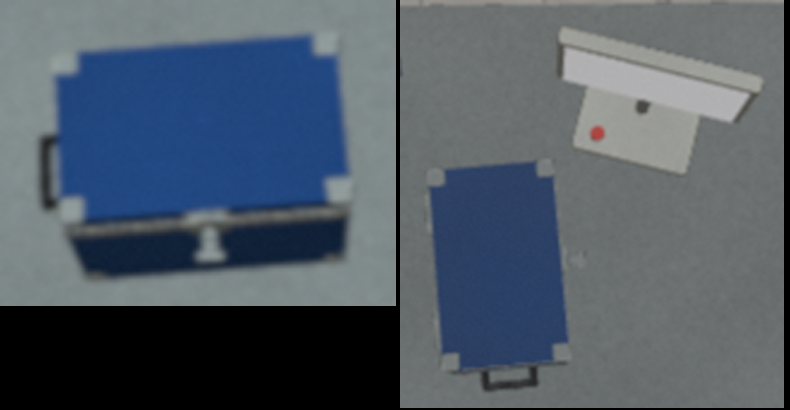

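The crop shows the lid's corner caps clearly. The strap and lip bar are at scene crop (209,250), which is about pixel (233,204), and the lamp panel faces roughly world −x. The case's yaw is about 3.3°, its centre about (0.54, 0.075), and the lip about (0.55, −0.02, 0.13). Next I move the wrist camera over the hasp.

```bash
cat >> h.py <<'E'
from scipy.spatial.transform import Slerp
def plan(p,rot=None,n=5,p0=None,r0=None):
    t,r=tool() if p0 is None else (np.asarray(p0),r0)
    rot=r if rot is None else rot; p=np.asarray(p)
    S=Slerp([0,1],R.concatenate([r,rot]));out=[]
    for i in range(n):
        a,b=S(i/n),S((i+1)/n)
        out.append(np.r_[a.inv().apply((p-t)/n)*100,np.degrees((a.inv()*b).as_rotvec())])
    for o in out: print(", ".join("%.2f"%v for v in o[:3]),"|",", ".join("%.1f"%v for v in o[3:]))
def down(deg):
    "tool down, tool x at this world yaw"
    c,s=np.cos(np.radians(deg)),np.sin(np.radians(deg))
    return R.from_matrix(np.array([[c,s,0],[s,-c,0],[0,0,-1]]))
E
python3 -c "
from h import *
plan([.546,-.05,.30],down(93.3),13)"
```

```text
-4.06, -4.04, -0.47 | -0.0, 0.0, 5.1
-4.40, -3.67, -0.47 | -0.0, 0.0, 5.1
-4.70, -3.27, -0.47 | -0.0, 0.0, 5.1
-4.97, -2.84, -0.47 | -0.0, 0.0, 5.1
-5.20, -2.39, -0.47 | -0.0, 0.0, 5.1
-5.39, -1.92, -0.47 | -0.0, 0.0, 5.1
-5.54, -1.44, -0.47 | -0.0, 0.0, 5.1
-5.65, -0.95, -0.47 | -0.0, 0.0, 5.1
-5.71, -0.44, -0.47 | -0.0, 0.0, 5.1
-5.73, 0.06, -0.48 | -0.0, 0.0, 5.1
-5.70, 0.56, -0.48 | -0.0, 0.0, 5.1
-5.63, 1.06, -0.48 | -0.0, 0.0, 5.1
-5.51, 1.56, -0.48 | -0.0, 0.0, 5.1
```

Call:
move_arm(series=[8.5,-4.1,-4.0,-1,0,0,5.1,8.5,-4.4,-3.7,-1,0,0,5.1,8.5,-4.7,-3.3,-1,0,0,5.1,8.5,-5.0,-2.8,-1,0,0,5.1,8.5,-5.2,-2.4,-1,0,0,5.1])

```text
time: 0.72
tool_pos: [0.3594, 0.3664, 0.2891]
tcp_rot: [-1.244, -2.885, 0.001]
wrist_force: [0.5, -0.5, 0.0]
width: 0.996
grip_force: 0.0
```

Call:
move_arm(series=[8.5,-5.4,-1.9,-0.5,0,0,5.1,8.5,-5.5,-1.4,-0.5,0,0,5.1,8.5,-5.6,-0.9,0,0,0,5.1,8.5,-5.7,-0.4,0,0,0,5.1,8.5,-5.7,0.1,0,0,0,5.1])

```text
time: 1.35
tool_pos: [0.4758, 0.1065, 0.299]
tcp_rot: [-1.851, -2.539, -0.0]
wrist_force: [0.2, 0.8, 0.3]
width: 0.995
grip_force: 0.0
```

Call:
move_arm(series=[5,-5.7,0.6,0,0,0,5.1,5,-5.6,1.1,0,0,0,5.1,5,-5.5,1.6,0,0,0,5.1,5,0,0,0,0,0,0,5,0,0,0,0,0,0])

```text
time: 1.98
tool_pos: [0.5449, -0.0484, 0.2986]
tcp_rot: [-2.168, -2.271, 0.001]
wrist_force: [-0.1, -0.1, -0.3]
width: 0.583
grip_force: 0.0
```

```bash
python3 -c "
from h import *
t,r=tool();print(t,r.as_matrix().round(3), read_state()['time'],read_state()['q'].round(2),read_state()['wrist_force'])
c=calibration('wrist');im=read_camera('wrist')
np.save('wA.npy',np.array([c],dtype=object),allow_pickle=True)
cv2.imwrite('pics/wA.png',im[:,:,::-1])
print(ray(c,(256,192)))
plan([.546,-.15,.30],down(93.3),2)"
```

```text
[ 0.54489435 -0.04836445  0.29861334] [[-0.046  0.999 -0.002]
 [ 0.999  0.046  0.001]
 [ 0.001 -0.001 -1.   ]] 1.975 [-0.13 -0.01  1.8   0.    1.35 -0.18] [-0.05478003 -0.09362567 -0.32698493]
(array([0.54056699, 0.02711382, 0.43338045]), array([ 0.00786913, -0.29343759, -0.95594585]))
-5.11, -0.18, -0.06 | -0.0, -0.0, -0.3
-5.11, -0.21, -0.06 | -0.0, -0.0, -0.3
```

View pics/wA.png

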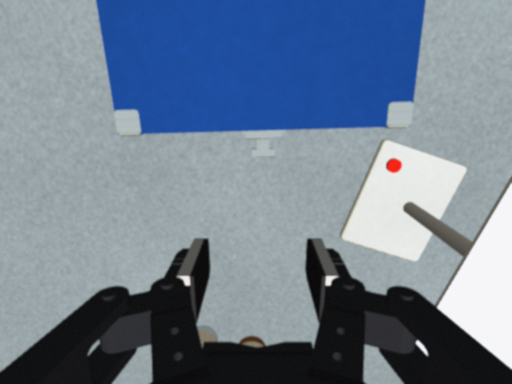

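View A shows the lid's front edge running from (117,136) to (412,127), with the lip bar at (263,153). I take the second wrist view 10 cm further out.

Call:
move_arm(series=[4,-5.1,-0.2,0,0,0,0,4,-5.1,-0.2,0,0,0,0,4,0,0,0,0,0,0])

```text
time: 2.4
tool_pos: [0.5458, -0.1516, 0.2993]
tcp_rot: [2.17, 2.271, -0.001]
wrist_force: [0.6, 0.8, -0.5]
width: 0.468
grip_force: 0.0
```

```bash
python3 -c "
from h import *
t,r=tool();print(t, read_state()['time'])
c=calibration('wrist');im=read_camera('wrist')
np.save('wB.npy',np.array([c],dtype=object),allow_pickle=True)
cv2.imwrite('pics/wB_full.png',im[:,:,::-1])
A=cv2.imread('pics/wA.png')[95:175,100:430]; B=im[0:120,100:430,::-1]
o=np.zeros((490,792,3),np.uint8)
o[:192]=cv2.resize(A,(792,192),interpolation=2);o[195:483]=cv2.resize(B,(792,288),interpolation=2)
cv2.imwrite('pics/wB.png',o)
ca=np.load('wA.npy',allow_pickle=True)[0]
print('pred lip px',proj(c,[onz(ca,(263,153),.137)]))"
```

```text
[ 0.54581664 -0.15164643  0.29925954] 2.4
pred lip px [[267.56601443  37.11698792]]
```

View pics/wB.png

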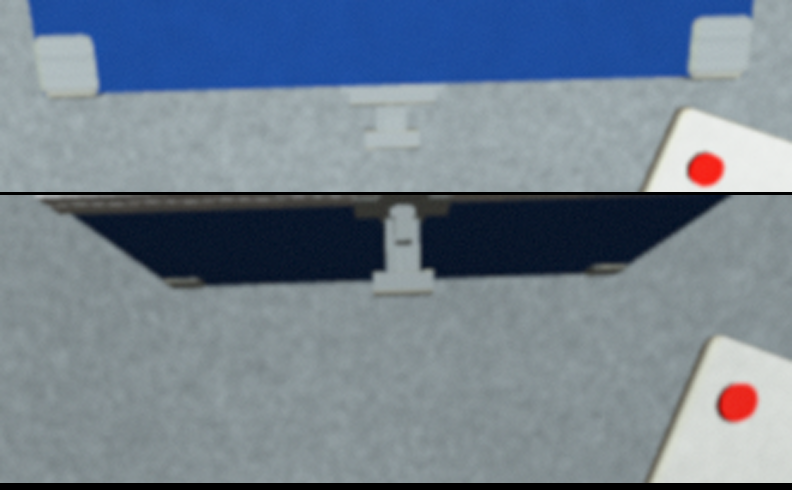

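The bar centre is at A (262.9,152.9) and B (267.9,36.7), which agrees with z = 0.137. I triangulate it and compute the case frame.

```bash
python3 -c "
from h import *
a=np.load('wA.npy',allow_pickle=True)[0];b=np.load('wB.npy',allow_pickle=True)[0]
lip,e=tri((a,(262.9,152.9)),(b,(267.9,36.7)));print('lip',lip.round(4),e)
L=onz(a,(116.5,135.5),.182);Rr=onz(a,(411.5,127.5),.182);print('lid front corners',L.round(4),Rr.round(4),np.linalg.norm(L-Rr))
v=Rr-L;yaw=np.degrees(np.arctan2(v[1],v[0]));print('yaw',yaw)
ct=calibration('top')
P=[onz(ct,p,.182) for p in ((201.7,175.8),(253.3,171.7),(260.8,255.8),(207,259))]
print(np.round(P,4),np.mean(P,0)); 
v=(P[0]+P[1]-P[2]-P[3])/2;yaw2=np.degrees(np.arctan2(v[1],v[0]));print('yaw2',yaw2,np.linalg.norm(v))
ex=np.array([-np.sin(np.radians(yaw)),np.cos(np.radians(yaw)),0])
print('case centre from lip',lip+.101*ex,'from corners',(L+Rr)/2+.075*ex)
g=lip.copy();g[2]=lip[2]-.011
plan(g+[0,0,.07],down(90+yaw),4)
"
```

```text
lip [ 0.5482 -0.023   0.1377] 0.00019148932654562616
lid front corners [ 0.4254 -0.0066  0.182 ] [0.6673 0.011  0.182 ] 0.24260608358188485
yaw 4.167150061962414
[[ 0.655   0.1599  0.182 ]
 [ 0.6652  0.0108  0.182 ]
 [ 0.4234 -0.0068  0.182 ]
 [ 0.4168  0.1446  0.182 ]] [0.54010701 0.07713665 0.182     ]
yaw2 3.9217489876172924 0.24052037212794286
case centre from lip [0.54086022 0.0777666  0.13771804] from corners [0.54088967 0.07700138 0.182     ]
3.17, 0.21, 2.56 | -0.0, -0.0, -0.4
3.17, 0.23, 2.56 | -0.0, -0.0, -0.4
3.17, 0.25, 2.56 | -0.0, -0.0, -0.4
3.17, 0.27, 2.56 | -0.0, -0.0, -0.4
```

Call:
move_arm(series=[4,3.2,0.2,2.5,0,0,-0.3,4,3.2,0.2,2.5,0,0,-0.3,4,3.2,0.25,2.5,0,0,-0.3,4,3.1,0.25,2.5,0,0,-0.3,4,0,0,0,0,0,0])

```text
time: 3.08
tool_pos: [0.5457, -0.0192, 0.1967]
tcp_rot: [-2.135, -2.298, 0.004]
wrist_force: [1.0, -0.1, -1.3]
width: 0.472
grip_force: 0.0
```

```bash
python3 -c "
from h import *
plan([.5482,-.023,.130],down(94.0),3)
c=calibration('wrist');cv2.imwrite('pics/wC.png',read_camera('wrist')[:,:,::-1]);print(proj(c,[.5482,-.023,.1377]))"
```

```text
-0.14, 0.09, 2.22 | -0.1, -0.0, 0.1
-0.14, 0.08, 2.22 | -0.1, -0.0, 0.1
-0.13, 0.08, 2.22 | -0.1, -0.0, 0.1
[[262.46630396 219.78541359]]
```

View pics/wC.png

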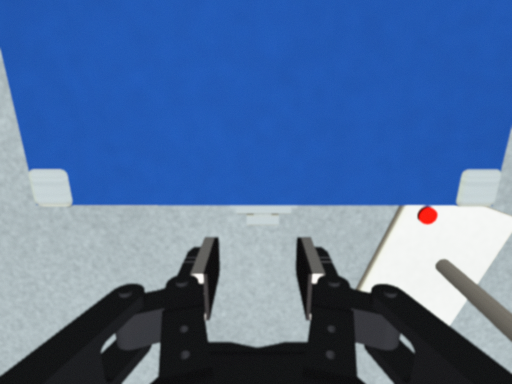

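The lip bar is at (263,219), exactly where predicted and between the fingers, so I descend and pinch.

Call:
move_arm(series=[4,-0.1,0.1,2.2,0,0,0.1,4,-0.1,0.1,2.2,0,0,0.1,4,-0.1,0.1,2.2,0,0,0,4,0,0,0,0,0,0,4,0,0,0,0,0,0])

```text
time: 3.75
tool_pos: [0.5524, -0.0262, 0.1349]
tcp_rot: [2.148, 2.29, 0.002]
wrist_force: [0.9, -0.4, -0.0]
width: 0.472
grip_force: 0.0
```

Call:
move_arm(series=[1.8,0,0,0,0,0,0,1.8,0,0,0,0,0,0,1.8,0,0,0,0,0,0,1.8,0,0,0,0,0,0], grip_force=20)

```text
time: 4.25
tool_pos: [0.5497, -0.0263, 0.1348]
tcp_rot: [-2.147, -2.29, 0.004]
wrist_force: [-8.0, -0.9, 7.8]
width: 0.245
grip_force: 19.5
```

```bash
python3 -c "
from h import *
s=read_state();t,r=tool();print(s);print(r.as_matrix().round(3))
# hasp arc: outwards(-ex), up
ex=np.array([-np.sin(np.radians(4)),np.cos(np.radians(4)),0])
o0,d0=.022,-.037;prev=t
f=lambda th,al:None
def lip(th,al):
    ph=np.arctan2(.022,.037)+th; rr=np.hypot(.022,.037)
    x,z=-.154-rr*np.sin(ph), .022-rr*np.cos(ph)
    c,s_=np.cos(al),np.sin(al)
    return np.array([x*c+z*s_, -x*s_+z*c])
p=lip(0,0);
seq=[(th,0) for th in np.arange(.2,2.11,.1909)]+[(2.1,a) for a in np.linspace(0,1.65,16)[1:]]
for th,al in seq:
    q=lip(th,al); d=(q-p)*100; print('th %.2f al %.2f  case x %.2f z %.2f  -> tool %.2f 0 %.2f'%(th,al,q[0],q[1],d[0],-d[1])); p=q
"
```

```text
{'time': 4.25, 'q': array([-9.26393841e-02,  1.21418197e-01,  1.97543226e+00, -9.30056992e-04,
        1.04808646e+00, -1.56688674e-01]), 'joint_vel': array([-0.00038296, -0.00048413, -0.00060825,  0.00021815, -0.00050767,
        0.00011391]), 'joint_torque': array([ 6.54884800e-01, -3.67363393e+01, -3.44277263e+01,  4.28693611e-01,
       -2.75031164e+00,  3.66554596e-03]), 'tool_pos': array([ 0.54974201, -0.02634165,  0.13481877]), 'tcp_rot': array([-2.14717025, -2.29036355,  0.00421944]), 'wrist_force': array([-8.02026831, -0.92812191,  7.82096726]), 'torque': array([-0.12142377,  1.33190153,  0.0287451 ]), 'grip_force': 19.535507261753082, 'width': 0.24526302006474246}
[[-0.064  0.998 -0.003]
 [ 0.998  0.064 -0.   ]
 [-0.    -0.003 -1.   ]]
th 0.20 al 0.00  case x -0.18 z -0.01  -> tool -0.69 0 -0.51
th 0.39 al 0.00  case x -0.19 z -0.00  -> tool -0.55 0 -0.61
th 0.58 al 0.00  case x -0.19 z 0.00  -> tool -0.43 0 -0.70
th 0.77 al 0.00  case x -0.20 z 0.01  -> tool -0.29 0 -0.77
th 0.96 al 0.00  case x -0.20 z 0.02  -> tool -0.14 0 -0.81
th 1.15 al 0.00  case x -0.20 z 0.03  -> t
[... 488 characters left out ...]

th 2.10 al 0.44  case x -0.13 z 0.13  -> tool 1.33 0 -1.54
th 2.10 al 0.55  case x -0.12 z 0.14  -> tool 1.49 0 -1.38
th 2.10 al 0.66  case x -0.10 z 0.15  -> tool 1.63 0 -1.21
th 2.10 al 0.77  case x -0.08 z 0.16  -> tool 1.76 0 -1.02
th 2.10 al 0.88  case x -0.07 z 0.17  -> tool 1.86 0 -0.82
th 2.10 al 0.99  case x -0.05 z 0.18  -> tool 1.94 0 -0.61
th 2.10 al 1.10  case x -0.03 z 0.18  -> tool 1.99 0 -0.40
th 2.10 al 1.21  case x -0.01 z 0.18  -> tool 2.02 0 -0.18
th 2.10 al 1.32  case x 0.01 z 0.18  -> tool 2.03 0 0.05
th 2.10 al 1.43  case x 0.03 z 0.18  -> tool 2.01 0 0.27
th 2.10 al 1.54  case x 0.05 z 0.18  -> tool 1.97 0 0.49
th 2.10 al 1.65  case x 0.07 z 0.17  -> tool 1.91 0 0.70
```

Call:
move_arm(series=[1.8,-0.7,-0.1,-0.5,0,0,0,1.8,-0.55,-0.1,-0.6,0,0,0,1.8,-0.45,0,-0.7,0,0,0,1.8,-0.3,0,-0.75,0,0,0,1.8,-0.15,0,-0.8,0,0,0], grip_force=24)

```text
time: 4.88
tool_pos: [0.5508, -0.0482, 0.1671]
tcp_rot: [2.149, 2.291, -0.001]
wrist_force: [-0.5, 1.6, -2.1]
width: 0.239
grip_force: 23.6
```

```bash
python3 -c "
from h import *
s=read_state();print(s['tool_pos'],s['wrist_force'].round(1),s['width'],s['grip_force'])
A=read_camera('wrist');B=read_camera('scene')
o=np.zeros((390,780,3),np.uint8);o[:384,:420]=A[:384,46:466,::-1];o[:300,430:780]=cv2.resize(B[140:215,190:278,::-1],(350,300),interpolation=2)
cv2.imwrite('pics/d.png',o)"
```

```text
[ 0.55084556 -0.0481945   0.16710068] [-0.5  1.6 -2.1] 0.23937078848607804 23.555851578712463
```

View pics/d.png

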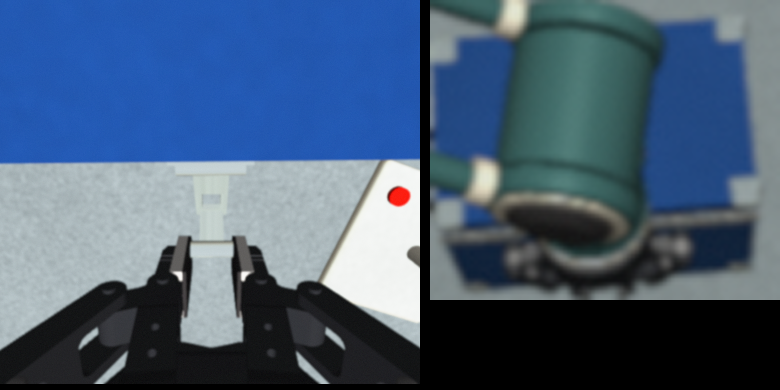

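The hasp has swung out: the strap with its slot shows at (211,199), and the bar is held between the fingers at (211,243). I keep swinging to about 2.1.

Call:
move_arm(series=[1.8,0,0,-0.8,0,0,0,1.8,0.2,0,-0.8,0,0,0,1.8,0.3,0,-0.75,0,0,0,1.8,0.45,0,-0.7,0,0,0,1.8,0.6,0,-0.6,0,0,0])

```text
time: 5.6
tool_pos: [0.5499, -0.0342, 0.2046]
tcp_rot: [2.146, 2.29, -0.004]
wrist_force: [-1.2, -7.6, -0.0]
width: 0.243
grip_force: 23.7
```

Call:
move_arm(series=[1.8,0.65,0,-0.45,0,0,0,1.8,0,0,0,0,0,0])

```text
time: 5.85
tool_pos: [0.5494, -0.0266, 0.2094]
tcp_rot: [2.147, 2.291, -0.002]
wrist_force: [-3.0, -4.5, 0.4]
width: 0.241
grip_force: 23.7
```

Call:
move_arm(series=[1.8,0.75,0,-1.85,0,0,0,1.8,0.95,0,-1.8,0,0,0,1.8,1.15,0,-1.65,0,0,0])

```text
time: 6.22
tool_pos: [0.5471, 0.0034, 0.2621]
tcp_rot: [-2.149, -2.291, 0.0]
wrist_force: [-2.2, -1.4, -2.1]
width: 0.247
grip_force: 23.7
```

```bash
python3 -c "
from h import *
s=read_state();print(s['tool_pos'],s['wrist_force'].round(1),s['width'],s['grip_force'],s['time'])
A=read_camera('wrist');B=read_camera('scene')
o=np.zeros((390,780,3),np.uint8);o[:384,:420]=A[:384,46:466,::-1];o[:300,430:780]=cv2.resize(B[140:215,190:278,::-1],(350,300),interpolation=2)
cv2.imwrite('pics/e.png',o)"
```

```text
[0.54711651 0.00338453 0.2621038 ] [-2.2 -1.4 -2.1] 0.24740721984142972 23.690018355846405 6.225
```

View pics/e.png

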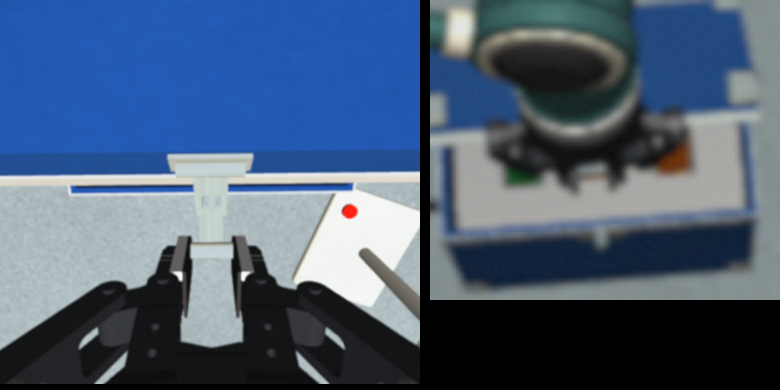

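The lid is lifting and both refractometers show. Green is the pocket nearer the robot at scene crop (520,170), and orange is the far one at (672,155). I carry on along the lid's arc.

Call:
move_arm(series=[1.8,1.35,0,-1.55,0,0,0,1.8,1.5,0,-1.4,0,0,0,1.8,1.65,0,-1.2,0,0,0,1.8,1.75,0,-1.0,0,0,0,1.8,1.85,0,-0.8,0,0,0])

```text
time: 6.95
tool_pos: [0.5412, 0.0852, 0.3211]
tcp_rot: [-2.147, -2.291, 0.002]
wrist_force: [-4.6, -1.2, -2.7]
width: 0.247
grip_force: 23.6
```

Call:
move_arm(series=[1.8,1.95,0,-0.6,0,0,0,1.8,2.0,0,-0.4,0,0,0,1.8,2.0,0,-0.2,0,0,0,1.8,2.05,0,0.05,0,0,0,1.8,2.0,0,0.25,0,0,0])

```text
time: 7.58
tool_pos: [0.5343, 0.1832, 0.3305]
tcp_rot: [2.147, 2.292, -0.008]
wrist_force: [-10.7, -19.9, 19.4]
width: 0.243
grip_force: 25.5
```

```bash
python3 -c "
from h import *
s=read_state();print(s['tool_pos'],s['wrist_force'].round(1),s['width'],s['grip_force'],s['time'],s['q'].round(2))
ex=np.array([-np.sin(np.radians(4)),np.cos(np.radians(4)),0]); h=np.array([.5407,.0773,0])+.075*ex
d=s['tool_pos']-h; print('rel hinge: x',d@ex,'lip z',d[2]+.003-.152)
"
```

```text
[0.53429595 0.18322101 0.33053366] [-10.7 -19.9  19.4] 0.24268074141110568 25.46846866607666 7.575 [ 0.29  0.01  1.72 -0.    1.41  0.22]
rel hinge: x 0.031109711903412177 lip z 0.18153366422754133
```

The geometry at this lip position fits a second hasp/lid branch, with the lid already at its 1.8 stop, and the pushing force supports that. I ease off, release the lip and back up. Then I check by projection.

Call:
move_arm(series=[1.8,-0.5,0,-0.4,0,0,0,3.5,0,0,0,0,0,0,4.2,0,0,0,0,0,0,4.2,0,0,0,0,0,0,4.2,0,0,-0.5,0,0,0])

```text
time: 8.2
tool_pos: [0.5363, 0.1784, 0.3382]
tcp_rot: [-2.149, -2.291, 0.0]
wrist_force: [0.2, -0.4, -0.7]
width: 0.493
grip_force: 0.0
```

Call:
move_arm(series=[4.2,0,0,-3,0,0,0,4.2,0,0,-4,0,0,0,4.2,-5,0,-1,0,0,0,4.2,-6,0,0,0,0,0,4.2,-6,0,0,0,0,0])

```text
time: 8.82
tool_pos: [0.5474, 0.0073, 0.4193]
tcp_rot: [2.147, 2.292, 0.002]
wrist_force: [0.8, 1.1, 0.4]
width: 0.494
grip_force: 0.0
```

Call:
move_arm(series=[4.2,-6,0,0,0,0,0,4.2,-6,0,0,0,0,0,5,-4,0,0,0,0,0,5,0,0,0,0,0,0,5,0,0,0,0,0,0])

```text
time: 9.45
tool_pos: [0.5575, -0.1507, 0.4185]
tcp_rot: [-2.149, -2.291, -0.001]
wrist_force: [-0.9, -0.9, 0.9]
width: 0.587
grip_force: 0.0
```

```bash
python3 -c "
from h import *
s=read_state();print(s['tool_pos'],s['wrist_force'].round(1),s['width'],s['time'],s['q'].round(2))
c=calibration('wrist');A=read_camera('wrist');B=read_camera('scene');T=read_camera('top')
np.save('wF.npy',np.array([c],dtype=object),allow_pickle=True);cv2.imwrite('pics/wF.png',A[:,:,::-1]);cv2.imwrite('pics/sF.png',B[:,:,::-1]);cv2.imwrite('pics/tF.png',T[:,:,::-1])
o=np.zeros((600,800,3),np.uint8);o[:384,:512]=A[:,:,::-1];o[:280,515:800]=cv2.resize(B[110:220,180:292,::-1],(285,280),interpolation=2)
o[300:600,515:800]=cv2.resize(T[110:270,170:322,::-1],(285,300),interpolation=2)
cv2.imwrite('pics/f.png',o)
hs=cv2.cvtColor(A,cv2.COLOR_RGB2HSV)
for n,lo,hi in (('green',45,85),('orange',6,22)):
    m=cv2.inRange(hs,(lo,110,50),(hi,255,255));print(n,cv2.connectedComponentsWithStats(m)[2][1:][:6].tolist())
"
```

```text
[ 0.55747731 -0.15069669  0.41849905] [-0.9 -0.9  0.9] 0.5866540179034672 9.45 [-0.31  0.02  1.56  0.    1.56 -0.37]
green []
orange [[232, 265, 26, 26, 506], [286, 277, 34, 64, 1062]]
```

View pics/f.png

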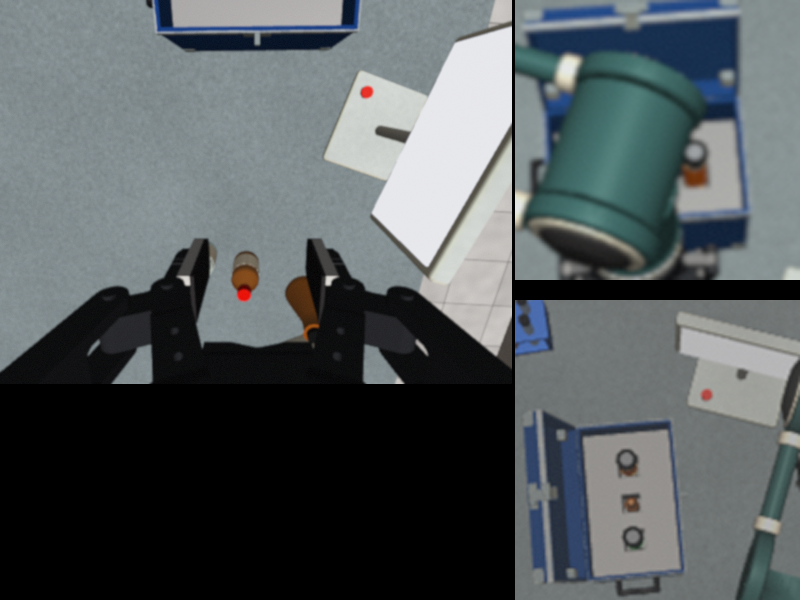

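The lid is fully open against its stop in both the scene and top views. In the top inset, the green eyepiece is the lower ring at (633,537), orange is at (626,460) and the dropper at (630,503). I measure the eyepiece and the lamp, then bring the wrist camera over with its yaw turned for the grasp.

```bash
python3 -c "
from h import *
ct=calibration('top');cs=calibration('scene')
T=cv2.imread('pics/tF.png');g=cv2.cvtColor(T,cv2.COLOR_BGR2GRAY)
# eyepiece: dark blobs on the light insert
roi=g[180:260,215:252];m=(roi<75).astype(np.uint8)
n,l,st,ce=cv2.connectedComponentsWithStats(m)
for i in range(1,n):
    if st[i,4]>12: 
        u=ce[i]+[215,180]; bb=st[i,:4]+[215,180,0,0]; print('dark',u.round(1),bb,st[i,4],onz(ct,u,.17).round(4))
print('expected green',np.array([.5407-.06*np.cos(.07),.0773-.06*np.sin(.07)]),proj(ct,[[.4808,.0731,.17]]))
# lamp panel white in t0 and s0
for n,c,f in (('top',ct,'t0'),('scene',cs,'s0')):
    I=cv2.imread('pics/%s.png'%f);hs=cv2.cvtColor(I,cv2.COLOR_BGR2HSV)
    m=cv2.inRange(hs,(0,0,195),(180,40,255))
    if n=='top': m[:100]=0;m[175:]=0;m[:,:240]=0;m[:,360:]=0
    else: m[:160]=0;m[280:]=0;m[:,:270]=0;m[:,330:]=0
    k=max(cv2.findContours(m,0,2)[0],key=cv2.contourArea);q=cv2.approxPolyDP(k,4,True)[:,0]
    print(n,cv2.contourArea(k),q.tolist(),[onz(c,p,.32).round(3).tolist() for p in q],[onz(c,p,.19).round(3).tolist() for p in q])
plan([.49,0,.40],down(184),9)
"
```

```text
dark [220.8 180.2] [215 180  15   2] 19 [0.6435 0.1054 0.17  ]
dark [229.5 196.6] [224 190  11  13] 63 [0.5951 0.0807 0.17  ]
dark [232.1 217.4] [228 214   8   8] 34 [0.5346 0.0734 0.17  ]
dark [232.9 236.8] [228 231  10  12] 48 [0.4787 0.0718 0.17  ]
expected green [0.48084694 0.07310343] [[232.41223266 236.10813623]]Traceback (most recent call last):
  File "<string>", line 18, in <module>
    k=max(cv2.findContours(m,0,2)[0],key=cv2.contourArea);q=cv2.approxPolyDP(k,4,True)[:,0]
ValueError: max() iterable argument is empty
```

```bash
python3 -c "
from h import *
ct=calibration('top');cs=calibration('scene')
for n,c,f,(y0,y1,x0,x1) in (('top',ct,'t0',(110,160,245,350)),('scene',cs,'s0',(170,272,285,330))):
    I=cv2.imread('pics/%s.png'%f);g=cv2.cvtColor(I,cv2.COLOR_BGR2GRAY)[y0:y1,x0:x1]
    m=((g>np.percentile(g,99)-18)*255).astype(np.uint8)
    k=max(cv2.findContours(m,0,2)[0],key=cv2.contourArea);q=cv2.approxPolyDP(k,4,True)[:,0]+[x0,y0]
    print(n,g.max(),cv2.contourArea(k));
    for p in q: print(p,onz(c,p,.32).round(3),onz(c,p,.19).round(3))
plan([.49,0,.40],down(184),9)
"
```

```text
top 178 907.0
[259 126] [ 0.761 -0.004  0.32 ] [ 0.799 -0.008  0.19 ]
[259 137] [ 0.731 -0.004  0.32 ] [ 0.766 -0.007  0.19 ]
[323 154] [ 0.683 -0.171  0.32 ] [ 0.713 -0.192  0.19 ]
[334 145] [ 0.707 -0.202  0.32 ] [ 0.74  -0.225  0.19 ]
scene 217 586.0
[309 189] [ 0.758 -0.033  0.32 ] [0.774 0.011 0.19 ]
[301 217] [ 0.734 -0.109  0.32 ] [ 0.748 -0.074  0.19 ]
[288 217] [ 0.7   -0.108  0.32 ] [ 0.71  -0.074  0.19 ]
[285 241] [ 0.691 -0.171  0.32 ] [ 0.7   -0.144  0.19 ]
[293 240] [ 0.711 -0.169  0.32 ] [ 0.722 -0.141  0.19 ]
[286 262] [ 0.692 -0.225  0.32 ] [ 0.701 -0.203  0.19 ]
[294 252] [ 0.713 -0.2    0.32 ] [ 0.724 -0.175  0.19 ]
[300 256] [ 0.727 -0.21   0.32 ] [ 0.741 -0.187  0.19 ]
[308 217] [ 0.752 -0.109  0.32 ] [ 0.768 -0.074  0.19 ]
[297 236] [ 0.722 -0.159  0.32 ] [ 0.734 -0.13   0.19 ]
1.71, -0.64, 0.21 | 0.0, 0.0, -10.0
1.79, -0.33, 0.21 | 0.0, 0.0, -10.0
1.82, -0.01, 0.21 | 0.0, 0.0, -10.0
1.80, 0.30, 0.21 | 0.0, 0.0, -10.0
1.72, 0.61, 0.21 | 0.0, 0.0, -10.0
1.59, 0.90, 0.21 | 0.0, 0.0, -10.0
1.41, 1.16, 0.21 | 0.0, 0.0, -10.0
1.18, 1.39, 0.21 | 0.0, 0.0, -10.0
0.92, 1.58, 0.21 | 0.0, 0.0, -10.0
```

The panel's centre is about (0.737, −0.101, 0.255), its width 0.205 m as given, and it faces yaw about 165°. Next is the view pose over the green instrument.

Call:
move_arm(series=[5,1.7,-0.65,0.2,0,0,-10,5,1.8,-0.35,0.2,0,0,-10,5,1.8,0,0.2,0,0,-10,5,1.8,0.3,0.2,0,0,-10,5,1.7,0.6,0.2,0,0,-10])

```text
time: 10.22
tool_pos: [0.5197, -0.0663, 0.4085]
tcp_rot: [0.967, 2.988, 0.0]
wrist_force: [0.8, 0.4, -0.4]
width: 0.59
grip_force: 0.0
```

Call:
move_arm(series=[5,1.6,0.9,0.2,0,0,-10,5,1.4,1.15,0.2,0,0,-10,5,1.2,1.4,0.2,0,0,-10,5,0.9,1.6,0.2,0,0,-10,5,0,0,0,0,0,0])

```text
time: 10.85
tool_pos: [0.4898, 0.0005, 0.4006]
tcp_rot: [-0.104, 3.139, 0.0]
wrist_force: [0.0, -0.2, 0.8]
width: 0.584
grip_force: 0.0
```

```bash
cat > eye.py <<'E'
from h import *
def eye(tag):
    c=calibration('wrist');A=read_camera('wrist');cv2.imwrite('pics/eye%s.png'%tag,A[:,:,::-1])
    np.save('eye%s.npy'%tag,np.array([c],dtype=object),allow_pickle=True)
    u=proj(c,[.480,.0725,.17])[0];g=cv2.cvtColor(A,cv2.COLOR_RGB2GRAY)
    m=(g<70).astype(np.uint8);n,l,st,ce=cv2.connectedComponentsWithStats(m)
    print('pred',u.round(1))
    for i in range(1,n):
        if st[i,4]>30 and np.hypot(*(ce[i]-u))<70: print(ce[i].round(1),st[i].tolist())
    hs=cv2.cvtColor(A,cv2.COLOR_RGB2HSV);m=cv2.inRange(hs,(40,80,30),(90,255,255));n,l,st,ce=cv2.connectedComponentsWithStats(m)
    for i in range(1,n):
        if st[i,4]>40: print('green',ce[i].round(1),st[i].tolist())
E
python3 -c "
from eye import *
s=read_state();print(s['tool_pos'],s['q'].round(3),s['time']);eye('1');plan([.49,.08,.40],down(184),2)"
```

```text
[4.89762373e-01 4.83598812e-04 4.00578619e-01] [-0.05  -0.151  1.751  0.     1.541 -1.687] 10.85
pred [317.2 161. ]
[310.8  95.6] [286, 90, 50, 19, 431]
[311.9 154.9] [298, 141, 32, 33, 375]
[306.2 189.6] [298, 182, 17, 16, 165]
[300.5 226.3] [296, 219, 13, 16, 116]
green [304.9 147.7] [298, 141, 20, 19, 186]
-0.25, 4.01, 0.03 | -0.0, 0.0, -0.2
-0.26, 4.01, 0.03 | -0.0, 0.0, -0.2
```

Call:
move_arm(series=[5,-0.3,4.0,0,0,0,0,5,-0.3,4.0,0,0,0,0,5,0,0,0,0,0,0])

```text
time: 11.28
tool_pos: [0.4914, 0.0806, 0.4003]
tcp_rot: [-0.102, 3.14, 0.0]
wrist_force: [0.3, -0.2, -0.3]
width: 0.588
grip_force: 0.0
```

```bash
python3 -c "
from eye import *
eye('2');ob=[]
for t in '12':
    c=np.load('eye%s.npy'%t,allow_pickle=True)[0];I=cv2.imread('pics/eye%s.png'%t);u=proj(c,[.480,.0725,.17])[0].astype(int)
    x0,y0=u-30;g=cv2.resize(cv2.cvtColor(I[y0:y0+60,x0:x0+60],cv2.COLOR_BGR2GRAY),None,fx=4,fy=4,interpolation=2)
    h=cv2.HoughCircles(cv2.medianBlur(g,5),cv2.HOUGH_GRADIENT,1.5,60,param1=80,param2=25,minRadius=24,maxRadius=60)
    print(t,u,None if h is None else [((k[:2]-1.5)/4+[x0,y0],k[2]/4) for k in h[0][:4]], 'expected r',300*.0165/(.535-.17))
    if h is not None: ob.append((c,(h[0][0][:2]-1.5)/4+[x0,y0]))
if len(ob)==2: print(tri(*ob)); print([onz(c,u,.17) for c,u in ob])
s=read_state();print(s['tool_pos'],s['q'].round(3))
"
```

```text
pred [252.2 155.6]
[252.8  90.4] [229, 85, 49, 18, 429]
[253.1 151.2] [241, 138, 24, 30, 267]
[254.2 186.1] [247, 180, 16, 13, 118]
green [253.9 140.6] [244, 136, 20, 10, 109]
1 [317 161] [(array([316.0625, 159.3125]), np.float32(14.775)), (array([304.4375, 149.1875]), np.float32(8.475)), (array([305.5625, 184.0625]), np.float32(9.6))] expected r 13.561643835616438
2 [252 155] [(array([252.9375, 156.3125]), np.float32(8.4)), (array([231.1875, 145.0625]), np.float32(11.7375)), (array([254.0625, 183.6875]), np.float32(9.1875)), (array([275.4375, 148.0625]), np.float32(10.6125))] expected r 13.561643835616438
(array([0.48152781, 0.07342025, 0.15820815]), np.float64(0.001410776525161312))
[array([0.47797801, 0.07088442, 0.17      ]), array([0.48080626, 0.07348471, 0.17      ])]
[0.49137242 0.07942786 0.40030707] [ 1.110e-01 -1.350e-01  1.737e+00 -1.000e-03  1.539e+00 -1.524e+00]
```

The eyepiece centre is (0.4805, 0.073) by ray from both wrist views, the top view and the case geometry. I will grasp with the tool tilted 35° back towards the robot, so that raising the instrument to level leaves the wrist within range.

```bash
cat > pick.py <<'E'
from h import *
gam=np.radians(35);X=np.array([np.cos(.07),np.sin(.07),0]);Z=np.array([0,0,1.])
zt=-np.sin(gam)*X-np.cos(gam)*Z; xt=-np.cos(gam)*X+np.sin(gam)*Z
PR=R.from_matrix(np.c_[xt,np.cross(zt,xt),zt]); G=np.array([.4805,.073,.122])
def at(b): return G+(.011-b)*zt
E
python3 -c "
from pick import *
print(at(.22));plan(at(.22),PR,5)"
```

```text
[0.6000839  0.08138457 0.29320278]
-2.17, -0.10, 2.14 | 0.0, 7.0, -0.1
-2.42, -0.10, 1.86 | 0.0, 7.0, -0.1
-2.63, -0.10, 1.55 | 0.0, 7.0, -0.1
-2.80, -0.11, 1.22 | 0.0, 7.0, -0.1
-2.92, -0.11, 0.87 | 0.0, 7.0, -0.1
```

Call:
move_arm(series=[5,-2.2,-0.1,2.1,0,7,0,5,-2.4,-0.1,1.85,0,7,0,5,-2.6,-0.1,1.55,0,7,0,5,-2.8,-0.1,1.2,0,7,0,5,-2.9,-0.1,0.9,0,7,0])

```text
time: 11.95
tool_pos: [0.601, 0.0792, 0.2934]
tcp_rot: [0.077, -2.527, 0.026]
wrist_force: [0.6, -0.3, -0.2]
width: 0.583
grip_force: 0.0
```

Call:
move_arm(series=[5,0,0,0,0,0,0,5,0,0,0,0,0,0])

```text
time: 12.2
tool_pos: [0.5996, 0.0799, 0.2938]
tcp_rot: [0.079, -2.529, 0.026]
wrist_force: [-0.1, -0.8, 1.5]
width: 0.588
grip_force: 0.0
```

```bash
python3 -c "
from pick import *
s=read_state();print(s['tool_pos'],s['q'].round(3),s['width'],s['wrist_force'].round(1));plan(at(.22),PR,1);plan(at(.10),PR,4)
c=calibration('wrist');print(proj(c,[[.4805,.073,.17]]))
"
```

```text
[0.59964844 0.07986988 0.29379637] [ 0.084  0.505  1.291  0.013  1.956 -1.548] 0.5882930862059745 [-0.1 -0.8  1.5]
-0.08, 0.15, 0.02 | 0.2, -0.0, -0.4
-0.02, 0.03, 3.00 | 0.1, -0.0, -0.1
-0.02, 0.03, 3.00 | 0.1, -0.0, -0.1
-0.02, 0.03, 3.00 | 0.1, -0.0, -0.1
-0.02, 0.03, 3.00 | 0.1, -0.0, -0.1
[[258.89933031 151.77940182]]
```

Call:
move_arm(series=[5,0,0.05,3,0,0,-0.2,5,0,0.05,3,0,0,-0.2,5,0,0.05,3,0,0,0,5,0,0,3,0,0,0,5,0,0,0,0,0,0])

```text
time: 12.82
tool_pos: [0.5291, 0.0777, 0.1983]
tcp_rot: [0.09, -2.532, 0.023]
wrist_force: [-0.3, 0.1, 1.3]
width: 0.584
grip_force: 0.0
```

```bash
python3 -c "
from pick import *
s=read_state();print(s['tool_pos'],s['q'].round(3),s['wrist_force'].round(1));plan(at(0),PR,4)
A=read_camera('wrist');c=calibration('wrist');cv2.imwrite('pics/g.png',A[:,:,::-1]);print(proj(c,[[.4805,.073,.17],[.4805,.073,.14]]))
hs=cv2.cvtColor(A,cv2.COLOR_RGB2HSV);m=cv2.inRange(hs,(40,80,30),(90,255,255));n,l,st,ce=cv2.connectedComponentsWithStats(m)
for i in range(1,n):
    if st[i,4]>60: print('green',ce[i].round(1),st[i].tolist())
g=cv2.cvtColor(A,cv2.COLOR_RGB2GRAY);v=proj(c,[[.4805,.073,.17]])[0].astype(int);x0,y0=v-50
k=cv2.resize(g[y0:y0+100,x0:x0+100],None,fx=3,fy=3,interpolation=2);h=cv2.HoughCircles(cv2.medianBlur(k,5),cv2.HOUGH_GRADIENT,1.5,60,param1=80,param2=30,minRadius=30,maxRadius=100)
print(None if h is None else [((q[:2]-1)/3+[x0,y0],q[2]/3) for q in h[0][:4]])
"
```

```text
[0.52914178 0.07768937 0.19832457] [ 0.09   0.433  1.572  0.015  1.744 -1.554] [-0.3  0.1  1.3]
-0.09, -0.04, 2.54 | 0.0, 0.0, 0.0
-0.09, -0.04, 2.54 | 0.0, 0.0, 0.0
-0.09, -0.04, 2.54 | 0.0, 0.0, 0.0
-0.09, -0.03, 2.54 | 0.0, 0.0, 0.0
[[256.45409502 184.85697783]
 [256.45144412 198.05924257]]
green [257.2 223.7] [241, 212, 34, 23, 495]
[(array([258.41666794, 189.41666794]), np.float32(25.5)), (array([257.41666794, 217.41666412]), np.float32(15.5))]
```

The eyepiece at (258,189) and the green grip at (257,224) lie centred between the fingers. I go in and grip.

Call:
move_arm(series=[5,-0.1,0,2.5,0,0,0,5,-0.1,0,2.5,0,0,0,5,-0.1,0,2.5,0,0,0,5,0,0,2.3,0,0,0,5,0,0,0,0,0,0])

```text
time: 13.5
tool_pos: [0.4775, 0.0745, 0.1151]
tcp_rot: [0.09, -2.531, 0.023]
wrist_force: [-0.5, -0.2, 0.6]
width: 0.586
grip_force: 0.0
```

```bash
python3 -c "
from pick import *
s=read_state();print(s['tool_pos'],s['wrist_force'].round(1));plan(at(0),PR,1)
print('grasp z ref', (s['tool_pos']-.011*zt)[2]-.01)"
```

```text
[0.4775135  0.07452632 0.11513607] [-0.5 -0.2  0.6]
0.16, -0.17, 0.37 | 0.2, 0.1, 0.1
grasp z ref 0.11414674297915688
```

Call:
move_arm(series=[5,0.15,-0.15,0.2,0,0,0,2.4,0,0,0,0,0,0,2.4,0,0,0,0,0,0,2.4,0,0,0,0,0,0,2.4,0,0,0,0,0,0], grip_force=40)

```text
time: 14.12
tool_pos: [0.4761, 0.0734, 0.1142]
tcp_rot: [0.09, -2.532, 0.022]
wrist_force: [1.7, 1.2, 5.9]
width: 0.328
grip_force: 40.1
```

Call:
move_arm(series=[2.4,0,0,0,0,0,0,2.4,0,0,0,0,0,0])

```text
time: 14.38
tool_pos: [0.4761, 0.0734, 0.1142]
tcp_rot: [0.09, -2.532, 0.022]
wrist_force: [2.0, 1.4, 5.9]
width: 0.327
grip_force: 40.1
```

```bash
python3 -c "
from pick import *
s=read_state();print(s['tool_pos'],s['wrist_force'].round(1),s['torque'].round(2),s['width']*8.54,s['grip_force'],s['q'].round(2))
t,r=tool();plan(t+[0,0,.05],None,1)
A=read_camera('wrist');cv2.imwrite('pics/k.png',A[:,:,::-1])"
```

```text
[0.47609899 0.07335924 0.11423285] [2.  1.4 5.9] [ 0.26 -0.   -0.08] 2.7895947296253465 40.061287712305784 [ 0.09  0.43  1.75  0.02  1.57 -1.56]
2.86, 0.02, -4.10 | 0.0, 0.0, 0.0
```

Call:
move_arm(series=[2.4,0.57,0,-0.82,0,0,0,2.4,1.15,0,-1.64,0,0,0,2.4,1.72,0.01,-2.46,0,0,0,2.4,1.72,0.01,-2.46,0,0,0,2.4,2.29,0.01,-3.28,0,0,0])

```text
time: 15.05
tool_pos: [0.4743, 0.0726, 0.2443]
tcp_rot: [0.09, -2.528, 0.023]
wrist_force: [0.5, -0.5, -0.6]
width: 0.326
grip_force: 40.5
```

Call:
move_arm(series=[2.4,2.29,0.01,-3.28,0,0,0,2.4,2.29,0.01,-3.28,0,0,0,2.4,1.72,0,-2.46,0,0,0,2.4,0,0,0,0,0,0])

```text
time: 15.55
tool_pos: [0.476, 0.0725, 0.3562]
tcp_rot: [0.09, -2.536, 0.023]
wrist_force: [0.4, -0.1, -1.9]
width: 0.326
grip_force: 40.5
```

```bash
cat > fin.py <<'E'
from h import *
s=read_state();t,r=tool()
print(t,s['q'].round(3),s['wrist_force'].round(1),s['width']*8.54,s['grip_force'],s['time'])
# instrument axes in the tool frame, as held: z up, x along case -y at the pick pose
PK=R.from_rotvec([0.090,-2.532,0.022])
RI=R.from_matrix(np.array([[np.cos(.07),-np.sin(.07),0],[np.sin(.07),np.cos(.07),0],[0,0,1]]))
rel=PK.inv()*RI
org=PK.inv().apply(np.array([.4805,.073,.010])-[.4761,.0734,.1142])
def hold():
    t,r=tool();I=r*rel;return t+r.apply(org),I.as_matrix()
def target(mid,yaw):
    d=np.array([np.cos(yaw),np.sin(yaw),0]);z=-d;x=np.array([0,0,1.]);y=np.cross(z,x)
    I=R.from_matrix(np.c_[x,y,z]);rt=I*rel.inv();o=np.asarray(mid)-.08*z;return o-rt.apply(org),rt
E
python3 -c "
from fin import *
o,M=hold();print('org',o,M.round(3))
C=np.array([.737,-.101]);yaw=np.radians(-9);
for dist in (.22,.26,.30):
    p,rt=target(np.r_[C-dist*np.array([np.cos(yaw),np.sin(yaw)]),.30],yaw);print(dist,'tcp',p,rt.as_matrix()[:,2].round(2))
"
```

```text
[0.47597305 0.07250861 0.35622128] [ 0.089  0.234  1.537  0.016  1.975 -1.551] [ 0.4 -0.1 -1.9] 2.7879625207860084 40.504701817408204 15.55
org [0.48077501 0.07208573 0.25203912] [[ 0.998 -0.07  -0.004]
 [ 0.07   0.998  0.   ]
 [ 0.004 -0.001  1.   ]]
0.22 tcp [ 0.49591707 -0.06210064  0.29563875] [ 0.81 -0.12 -0.57]
0.26 tcp [ 0.45640954 -0.05584326  0.29563875] [ 0.81 -0.12 -0.57]
0.3 tcp [ 0.416902   -0.04958588  0.29563875] [ 0.81 -0.12 -0.57]
```

The instrument is out and held: the width is unchanged and the load is about 1.6 N. I fit the arm kinematics from logged poses to choose a reachable final pose.

```bash
python3 -c "
from fin import *
from scipy.optimize import least_squares
D=np.array([[.2648,1.6053,1.2737,.674,.238],[-.01,1.80,1.35,.547,.2986],[.1214,1.9754,1.0481,.5504,.1348],[.01,1.72,1.41,.5648,.3305],[.02,1.56,1.56,.5775,.4185],[-.151,1.751,1.541,.4898,.4006],[.505,1.291,1.956,.605,.2938],[.433,1.572,1.744,.535,.198],[.234,1.537,1.975,.4815,.3562]])
def fk(p,q2,q3,q5):
    a,d,L1,L2,e,Lt=p;f=q2+q3;w=f+q5
    return np.array([a+L1*np.sin(q2)+L2*np.sin(f)+e*np.cos(f)+Lt*np.sin(w), d+L1*np.cos(q2)+L2*np.cos(f)-e*np.sin(f)+Lt*np.cos(w)])
F=least_squares(lambda p:(fk(p,*D[:,:3].T)-D[:,3:].T).ravel(),[0,.4,.4,.4,0,.25]);print(F.x.round(3),abs(F.fun).max())
yaw=np.radians(-9);C=np.array([.737,-.101])
for dist in (.16,.19,.22,.26):
  for z in (.28,.30,.33):
    p,rt=target(np.r_[C-dist*np.array([np.cos(yaw),np.sin(yaw)]),z],yaw);w=np.arctan2(np.hypot(*rt.as_matrix()[:2,2]),rt.as_matrix()[2,2])
    S=least_squares(lambda q:fk(F.x,q[0],q[1],w-q[0]-q[1])-[np.hypot(p[0],p[1]),p[2]],[0,1.8],bounds=([-.94,.31],[2.18,2.57]))
    print(dist,z,S.x.round(2),'q5',(w-S.x.sum()).round(3),'err',S.cost,p.round(3))
"
```

```text
[0.47597305 0.07250861 0.35622128] [ 0.089  0.234  1.537  0.016  1.975 -1.551] [ 0.4 -0.1 -1.9] 2.7879625207860084 40.504701817408204 15.55
[-0.     0.251  0.511  0.567  0.001  0.338] 0.0022574378230054704
0.16 0.28 [-0.47  2.47] q5 0.178 err 2.2112614308681648e-21 [ 0.555 -0.071  0.276]
0.16 0.3 [-0.5   2.45] q5 0.228 err 2.2894705000325212e-15 [ 0.555 -0.071  0.296]
0.16 0.33 [-0.53  2.41] q5 0.299 err 8.970944578184996e-21 [ 0.555 -0.071  0.326]
0.19 0.28 [-0.56  2.52] q5 0.222 err 2.119250605079053e-23 [ 0.526 -0.067  0.276]
0.19 0.3 [-0.59  2.49] q5 0.272 err 1.6072482832812637e-19 [ 0.526 -0.067  0.296]
0.19 0.33 [-0.61  2.45] q5 0.342 err 9.629749380199936e-17 [ 0.526 -0.067  0.326]
0.22 0.28 [-0.66  2.56] q5 0.276 err 1.0204651356999539e-17 [ 0.496 -0.062  0.276]
0.22 0.3 [-0.68  2.53] q5 0.325 err 7.808922267740565e-20 [ 0.496 -0.062  0.296]
0.22 0.33 [-0.71  2.49] q5 0.395 err 2.449868080460538e-22 [ 0.496 -0.062  0.326]
0.26 0.28 [-0.76  2.57] q5 0.373 err 0.0002738802305353539 [ 0.456 -0.056  0.276]
0.26 0.3 [-0.81  2.57] q5 0.416 err 3.0365815021957338e-05 [ 0.456 -0.056  0.296]
0.26 0.33 [-0.84  2.54] q5 0.479 err 5.548371063358138e-20 [ 0.456 -0.056  0.326]
```

```bash
cat >> fin.py <<'E'
yaw=np.radians(-8);C=np.array([.737,-.101])
TP,TR=target(np.r_[C-.17*np.array([np.cos(yaw),np.sin(yaw)]),.287],yaw)
E
python3 -c "
from fin import *
print(TP);plan(TP,TR,12)"
```

```text
[0.47597305 0.07250861 0.35622128] [ 0.089  0.234  1.537  0.016  1.975 -1.551] [ 0.4 -0.1 -1.9] 2.7879625207860084 40.504701817408204 15.55
[ 0.5447883  -0.07327269  0.28263875]
-0.75, -1.25, 0.22 | 0.2, -7.5, 1.1
-0.73, -1.24, 0.32 | 0.2, -7.5, 1.1
-0.71, -1.22, 0.42 | 0.2, -7.5, 1.1
-0.67, -1.21, 0.52 | 0.2, -7.5, 1.1
-0.62, -1.20, 0.61 | 0.2, -7.5, 1.1
-0.56, -1.18, 0.69 | 0.2, -7.5, 1.1
-0.48, -1.17, 0.76 | 0.2, -7.5, 1.1
-0.40, -1.16, 0.82 | 0.2, -7.5, 1.1
-0.31, -1.15, 0.87 | 0.2, -7.5, 1.1
-0.22, -1.14, 0.91 | 0.2, -7.5, 1.1
-0.12, -1.13, 0.94 | 0.2, -7.5, 1.1
-0.02, -1.13, 0.95 | 0.2, -7.5, 1.1
```

Call:
move_arm(series=[2.4,-0.75,-1.25,0.2,0.2,-7.5,1.1,2.4,-0.75,-1.25,0.3,0.2,-7.5,1.1,2.4,-0.7,-1.2,0.4,0.2,-7.5,1.1,2.4,-0.65,-1.2,0.5,0.2,-7.5,1.1,2.4,-0.6,-1.2,0.6,0.2,-7.5,1.1])

```text
time: 16.18
tool_pos: [0.5029, 0.0116, 0.3213]
tcp_rot: [0.024, 3.094, -0.061]
wrist_force: [0.4, -0.3, -0.3]
width: 0.328
grip_force: 40.5
```

```bash
python3 -c "
from fin import *
o,M=hold();print('org',o,M.round(3));plan(TP,TR,7)"
```

```text
[0.50286044 0.01158087 0.32126158] [ 0.    -0.138  1.881 -0.041  1.352 -1.547] [ 0.4 -0.3 -0.3] 2.7994318834522516 40.45431407634169 16.175
org [0.56973597 0.00620063 0.2414125 ] [[ 0.793  0.019 -0.609]
 [ 0.011  0.999  0.045]
 [ 0.609 -0.043  0.792]]
-0.59, -1.18, 0.63 | 0.2, -7.5, 1.0
-0.52, -1.17, 0.70 | 0.2, -7.5, 1.0
-0.45, -1.16, 0.77 | 0.2, -7.5, 1.0
-0.37, -1.15, 0.83 | 0.2, -7.5, 1.0
-0.28, -1.14, 0.87 | 0.2, -7.5, 1.0
-0.18, -1.13, 0.91 | 0.2, -7.5, 1.0
-0.08, -1.12, 0.93 | 0.2, -7.5, 1.0
```

On plan. Now the rest of the turn.

Call:
move_arm(series=[2.4,-0.6,-1.2,0.65,0.2,-7.5,1,2.4,-0.5,-1.2,0.7,0.2,-7.5,1,2.4,-0.45,-1.15,0.75,0.2,-7.5,1,2.4,-0.35,-1.15,0.85,0.2,-7.5,1,2.4,-0.3,-1.15,0.85,0.2,-7.5,1])

```text
time: 16.8
tool_pos: [0.5321, -0.0493, 0.2929]
tcp_rot: [0.114, 2.436, -0.074]
wrist_force: [0.0, -0.3, -1.9]
width: 0.325
grip_force: 40.5
```

```bash
python3 -c "
from fin import *
o,M=hold();print('org',o,M.round(3));plan(TP,TR,2)"
```

```text
[ 0.53205402 -0.04934269  0.29291384] [-0.146 -0.466  2.316  0.019  0.588 -1.635] [ 0.  -0.3 -1.9] 2.777485740105211 40.484226532280445 16.8
org [ 0.63319065 -0.06142086  0.27049375] [[ 0.257  0.106 -0.961]
 [-0.003  0.994  0.109]
 [ 0.966 -0.025  0.256]]
-0.23, -1.11, 0.90 | 0.2, -7.4, 1.1
-0.13, -1.11, 0.93 | 0.2, -7.4, 1.1
```

Call:
move_arm(series=[2.4,-0.2,-1.1,0.9,0.2,-7.4,1.1,2.4,-0.15,-1.1,0.9,0.2,-7.4,1.1,2.4,0,0,0,0,0,0,2.4,0,0,0,0,0,0,2.4,0,0,0,0,0,0])

```text
time: 17.42
tool_pos: [0.5472, -0.0727, 0.2874]
tcp_rot: [0.143, 2.174, -0.075]
wrist_force: [0.2, -0.5, -1.1]
width: 0.325
grip_force: 40.7
```

```bash
python3 -c "
from fin import *
o,M=hold();print('org',o,M.round(3));plan(TP,TR,1)
S=read_camera('scene');T=read_camera('top');W=read_camera('wrist')
cv2.imwrite('pics/W.png',W[:,:,::-1]);cv2.imwrite('pics/S.png',S[:,:,::-1]);cv2.imwrite('pics/T.png',T[:,:,::-1])
out=np.zeros((600,800,3),np.uint8);out[:300,:400]=cv2.resize(W[:,:,::-1],(400,300));out[:300,400:]=cv2.resize(S[110:260,170:370,::-1],(400,300),interpolation=2)
out[300:,:400]=cv2.resize(T[105:270,170:390,::-1],(400,300),interpolation=2);out[300:,400:]=cv2.resize(S[:,:,::-1],(400,300))
cv2.imwrite('pics/final.png',out)"
```

```text
[ 0.54717684 -0.0726834   0.28744889] [-0.224 -0.513  2.474  0.334  0.232 -1.949] [ 0.2 -0.5 -1.1] 2.775886114780526 40.74029702693224 17.425
org [ 0.65031395 -0.08752172  0.29188964] [[-0.001  0.136 -0.991]
 [ 0.001  0.991  0.136]
 [ 1.    -0.001 -0.001]]
0.53, -0.09, 0.09 | 0.1, 0.0, 0.1
```

View pics/final.png

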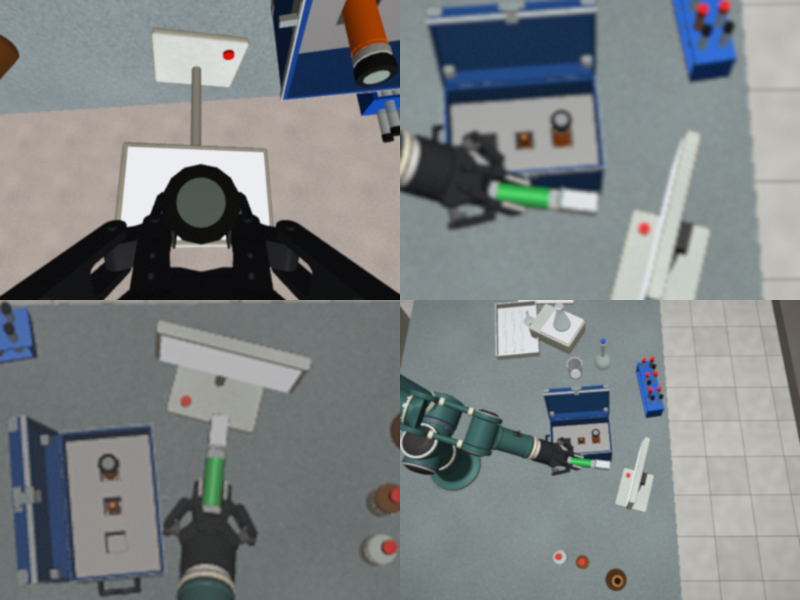

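The final view shows the instrument held level with its head towards the lit panel. The top inset has the head end at (219,416) and the green grip's end at (210,508). The lid is open, and orange and the dropper are still in place. I make one quick check of the level by triangulation.

```bash
python3 -c "
from fin import *
cs,ct=calibration('scene'),calibration('top')
res={}
for n,f,c in (('s','S',cs),('t','T',ct)):
    h=cv2.cvtColor(cv2.imread('pics/%s.png'%f),cv2.COLOR_BGR2HSV);m=cv2.inRange(h,(45,120,60),(75,255,255))
    k,l,st,ce=cv2.connectedComponentsWithStats(m);i=1+np.argmax(st[1:,4]);ys,xs=np.nonzero(l==i);P=np.c_[xs,ys].astype(float)
    (vx,vy,x,y)=cv2.fitLine(P.astype(np.float32),cv2.DIST_L2,0,.01,.01).ravel();d=np.array([vx,vy]);
    d*=np.sign(d[0]) if n=='s' else np.sign(-d[1])
    s_=(P-[x,y])@d;res[n]=[np.array([x,y])+d*a for a in (s_.min()-.5,s_.max()+.5)];print(n,st[i].tolist(),res[n])
A=tri((cs,res['s'][0]),(ct,res['t'][0]));B=tri((cs,res['s'][1]),(ct,res['t'][1]));print(A,B)
v=B[0]-A[0];print('len',np.linalg.norm(v),'pitch',np.degrees(np.arcsin(v[2]/np.linalg.norm(v))),'yaw',np.degrees(np.arctan2(v[1],v[0])))
o,M=hold();print('expect grip end at head side',o+M[:,2]*.064)
s=read_state();print(abs(s['joint_vel']).max(),s['time'])
"
```

```text
[ 0.54688751 -0.07261455  0.28688082] [-0.224 -0.513  2.475  0.335  0.231 -1.95 ] [ 0.2 -0.8 -0.6] 2.786108554754271 40.74122576974332 17.575
s [218, 201, 27, 13, 235] [array([218.2196468 , 204.72882495]), array([243.83265154, 209.08744065])]
t [282, 192, 11, 26, 181] [array([285.88287426, 217.14871898]), array([288.06765783, 191.67550248])]
(array([ 0.51848421, -0.07067011,  0.30771597]), np.float64(0.0003965446484761068)) (array([ 0.58647465, -0.0793526 ,  0.2964438 ]), np.float64(0.0011918615915974973))
len 0.06946328735844629 pitch -9.338980544920586 yaw -7.2773750537275355
expect grip end at head side [ 0.58661677 -0.0787727   0.29126522]
0.011902737615506018 17.575
```

The length and yaw agree, but the pitch from these far views is too coarse. The wrist camera sees the eyepiece close up, so I use it.

```bash
python3 -c "
from fin import *
c=calibration('wrist');W=read_camera('wrist');o,M=hold()
for th in (-8,-4,0,4,8):
    g=o+M[:,2]*.112;a=R.from_rotvec(np.radians(th)*M[:,1]).apply(M[:,2]);e=g+a*.048
    rim=e+.0165*np.array([np.cos(k)*M[:,0]+np.sin(k)*M[:,1] for k in np.linspace(0,6.28,13)]);u=proj(c,rim)
    h=proj(c,[g-a*.112])[0];print(th,'pitch up' ,-np.degrees(np.arcsin(a[2])).round(1),proj(c,[e])[0].round(1),'rim',u.min(0).round(0),u.max(0).round(0),'prism end',h.round(0))
g=cv2.cvtColor(W,cv2.COLOR_RGB2GRAY);k=cv2.medianBlur(cv2.resize(g,None,fx=2,fy=2,interpolation=2),5)
H=cv2.HoughCircles(k,cv2.HOUGH_GRADIENT,1.5,20,param1=60,param2=50,minRadius=50,maxRadius=120)
print([(q/2).round(1).tolist() for q in H[0] if 220<q[0]/2<300][:6])
m=((g>65)&(g<130)).astype(np.uint8);n,l,st,ce=cv2.connectedComponentsWithStats(m);i=l[261,256];print('lens',ce[i],st[i])
"
```

```text
[ 0.54688751 -0.07261455  0.28688082] [-0.224 -0.513  2.475  0.335  0.231 -1.95 ] [ 0.2 -0.8 -0.6] 2.786108554754271 40.74122576974332 17.575
-8 pitch up 8.0 [258.8 234.8] rim [209. 188.] [308. 287.] prism end [257. 295.]
-4 pitch up 4.0 [258.8 244.7] rim [208. 197.] [309. 298.] prism end [257. 285.]
0 pitch up 0.0 [258.8 255. ] rim [208. 206.] [310. 309.] prism end [257. 275.]
4 pitch up -4.0 [258.8 265.6] rim [207. 216.] [310. 321.] prism end [257. 266.]
8 pitch up -8.0 [258.8 276.4] rim [207. 225.] [310. 333.] prism end [257. 256.]
[[256.8999938964844, 261.3999938964844, 50.5], [264.3999938964844, 253.89999389648438, 40.099998474121094]]
lens [256.79737274 258.87159278] [ 226  228   62   63 3045]
```

The eyepiece sits within about 5 px of nominal. The same small bias showed before the grasp, so the pitch is within about 2° of level. I let it settle and hand in.

Call:
move_arm(series=[2.4,0,0,0,0,0,0,2.4,0,0,0,0,0,0,2.4,0,0,0,0,0,0,2.4,0,0,0,0,0,0])

```text
time: 18.12
tool_pos: [0.5459, -0.0729, 0.2852]
tcp_rot: [0.145, 2.176, -0.075]
wrist_force: [0.4, -0.4, -1.4]
width: 0.326
grip_force: 40.7
```

```bash
python3 -c "
from fin import *
o,M=hold();print(o,M.round(3),abs(s['joint_vel']).max());print(finish_job())"
```

```text
[ 0.5459082  -0.07291429  0.28520197] [-0.225 -0.513  2.477  0.336  0.23  -1.951] [ 0.4 -0.4 -1.4] 2.783351577497369 40.74090933892876 18.125
[ 0.6490346  -0.08787665  0.28947184] [[ 0.001  0.137 -0.991]
 [-0.     0.991  0.137]
 [ 1.    -0.     0.001]] 0.0016820650353346902
the job is handed in; nothing more can be done
None
```

I handed the job in at 18.1 s: the lid is open and the arm is holding the green refractometer steady, level to about 2° at about 29 cm, prism end towards the lit panel and, by the grasp geometry, daylight plate up, with nothing else seen disturbed.

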